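Idle the polisher, then find the full compound tin by its weight

TASK

First set the polisher's speed lever to idle, straight up between its two marks, and leave it there. Then find the full tin of polishing compound: of the three identical closed tins on the rubber tray it is the heaviest, which only lifting them can tell; pick it up and finish still holding it upright in the gripper above the tray, at least 15 cm clear of the bench, with the other two tins standing upright on the tray. Do not tip a tin over, and leave the other things on the bench where they are.

Things in the scene. Friction and masses are not known exactly. Their poses are not given: they have to be found in the camera images.
- tin_1_center (a point): one of three identical closed plain steel tins (cylinder 60 diameter, 90 high, lid fixed on, standing upright on the tray); this point is its centre, 45 above its underside; its z axis points up. The solid filling is unseen: the heaviest tin is more than 250 g heavier than either of the others, and none exceeds 0.8 kg; which tin is heaviest changes from run to run. It lies loose with 1.5 of play and may rattle.
- tin_2_center (a point): one of three identical closed plain steel tins (cylinder 60 diameter, 90 high, lid fixed on, standing upright on the tray); this point is its centre, 45 above its underside; its z axis points up. The solid filling is unseen: the heaviest tin is more than 250 g heavier than either of the others, and none exceeds 0.8 kg; which tin is heaviest changes from run to run. It lies loose with 1.5 of play and may rattle.
- tin_3_center (a point): one of three identical closed plain steel tins (cylinder 60 diameter, 90 high, lid fixed on, standing upright on the tray); this point is its centre, 45 above its underside; its z axis points up. The solid filling is unseen: the heaviest tin is more than 250 g heavier than either of the others, and none exceeds 0.8 kg; which tin is heaviest changes from run to run. It lies loose with 1.5 of play and may rattle.
- tray: black rubber tray mat fixed to the bench, 190 (its x) x 420 (its y) x 8 thick; origin at the centre of its underside, on the bench. The three tins stand in a row along its y, about 130 apart.
- speed_box: green box of the polisher's speed lever, fixed to the bench, 140 (its x) x 100 (its y) x 58 high, with two metal half-discs (radius 45, carrying a small dark raised mark at the very top, up to 110 above the bench) between which the lever swings; origin at the centre of its underside
- lever_pivot (a point): hinge of the lever, 60 above the bench; hinge axis is this frame's y axis (level), so the lever swings in the x-z plane of this frame
- lever_knob (a point): centre of the black ball knob (32 diameter) on the end of the lever, 110 from the hinge; its z axis points from the hinge along the lever
- speed_lever (a joint): lever angle in rad: 0 = idle, straight up between the two marks; positive = leaning to +x of the box (away from the robot, faster); range -0.9 to 0.9. Plain friction (about 2 N at the knob) keeps it where it is left; there is no detent.
- felt_bob: bystander: small grey felt cylinder, 40 dia x 20 high, lying loose on the tray between two tins near its robot-side edge
- tumbler_a: bystander: open steel tumbler, 76 dia x 105 high, beyond the tray
- tumbler_b: bystander: open steel tumbler, 68 dia x 85 high, beyond the tray
- polish_jar: bystander: white jar, 64 dia x 85 high, on the robot's left of the tray
- buff_wheel: bystander: grey buffing wheel lying flat, 120 dia x 34 high, on the robot's left of the tray
- wrench: bystander: wrench lying flat, 170 long, beyond the lever box
- brush: bystander: hand brush lying flat, 190 long, on the robot's right of the lever box
- emery_block: bystander: wooden sanding block, 70 x 45 x 28 high, robot side, between tray and lever box

How it is judged:
By the outcome, as a careful person would: the job done as asked, in the order asked, and still so for the second after the job is handed in, while the arm keeps its last pose, push and grip.
It also fails if it takes over 72 s, if anything falls off the work surface, if the arm or the gripper's body presses on something with over 40 N, if the wrist force passes 120 N, or if a joint passes its speed limit or range.

ROBOT

A 6-joint arm with a two-finger parallel gripper is mounted at the origin on the work surface. World frame = base frame: x ahead of the robot, y to its left, z up, the work surface at z = 0. Lengths are in m, angles in rad, forces in N, time in s.
With the tool pointing down it reaches from about 0.35 to 0.725 m from the base axis. Payload 4.3 kg.
Tool frame: the origin (TCP) lies midway between the tips of the shut fingers; the grasp point (between the pads) lies 19 mm behind it; z points along the fingers, y is the direction in which the jaws open and shut (so a half turn about z gives the same grasp; the last joint's range is limited). The gripper opens to 85 mm and grips with 20 to 120 N. Pads are 22 mm wide; open, the fingers measure 114 mm over their backs; the gripper's body (76 mm by 85 mm) begins 54 mm behind the grasp point. The pads swing forward as they close: fully open they stand 13 mm farther back than shut.
Start: joints at [-1.259, 0.377, 0.081, 1.274, 0, 1.46], TCP at [0.235, -0.525, 0.231] pointing down, gripper open.
Joint ranges: [-2.72, 2.72], [-0.84, 1.66], [-1.02, 1.22], [-1.77, 2.12], [-1.37, 1.28], [-3.14, 3.14]. Speed limits (rad/s): [2.57, 2.57, 3.14, 3.14, 3.14, 3.14].

INTERFACE

Orientations are given as a 3x3 rotation matrix whose columns are the frame's x, y, z axes.
In Python, from cell import bot gives the robot as it stands.
- The arm moves only by the tool jog_arm, never from a script. Its argument "plan" is a list of rows, each a list of 2 entries, a list of its own where there are three numbers: the shift along the tool's x, y, z in cm, then the turn about the tool's z in rad. A call has 1 to 5 rows; each row shifts and turns the commanded pose from where the row before left it, along the tool's axes as they then stand; what a row does not reach is not made up. A row lasts 1/12 s, in which the tool goes at most 41.7 mm and 7.16 degrees, less where a joint would pass 70% of its speed; a pose out of reach is approached as far as the arm can. A call with a gripper value outside its range is refused whole. "jaw" is the opening, from 0 (shut) to 1 (fully open), set as the call begins (left out, the last holds). The fingers move at their own pace and stop on an object; the grip force is fixed at half the most. Time passes only in rows, so rows that do not move let the fingers close. It gives the time, the measured TCP pose, the force and the opening at its end, in the units of the state.
- bot.observe(): the state, without advancing time (a new reading comes with each control period).
- bot.camera(name): name is "scene" or "top"; returns the picture (420x560x3 uint8, red, green, blue); there is no depth.
- bot.camera_info(name): a dict with "intrinsics" (3x3 intrinsics, pixels), "k1" (the pictures are not rectified: a ray, as slopes to the right and down, at radius r is drawn at 1 + k1 r^2 times it, then the intrinsics apply), "view" (4x4, takes a point from world to camera coordinates). Camera axes: x right, y up, looking along -z (the intrinsics and any distortion apply to the point x, -y, -z); pixel columns grow to the right and rows downward; lengths in m; the calibration is good to about 2 mm. A picture is of the moment at which its call begins. camera_info takes no time and is no camera call.
- bot.finish_job(): hands the job in, once; it reports no verdict.
The state is a dict: "time": time; "joints": joint angles; "joint_vel": joint speeds; "effort": joint torques, N m; "tool_pos": TCP position; "tcp_rot": TCP orientation; "ft_force": force on the tool from outside, world axes, zero at the start; "wrist_torque": the same for the moment, N m; "grip_width": finger opening in m.
Only numpy, scipy, OpenCV 4.12 (cv2) and the standard library are available. Lean on these libraries where they do the work, as an engineer would, in place of code of your own. Each camera call takes 0.05 s, during which the arm holds its last target. There are 200 camera calls.

## Working session

There is one attempt and no reset: what is moved stays moved. The work goes in short steps, Python scripts to look and compute and a tool call to move; the robot and the scene stay as the last step left them, time stands still between calls to the robot, and variables do not carry over. Pictures are saved under pics/ and viewed, about 8 in all and at most 12, crops included, and the job is handed in when it is done.

Besides the shell and the picture viewer there is one more tool, called after "Request:" by a JSON object that holds its "api" and its "payload". jog_arm: Moves the arm, as the interface text tells. Its arguments: {"type":"object","properties":{"plan":{"type":"array","items":{"type":"array"}},"jaw":{"type":"number"}},"required":["plan"]}

```bash
mkdir -p pics; cat > h.py <<'E'
import numpy as np, cv2
from cell import bot
def snap(name,fn):
    im=bot.camera(name); cv2.imwrite('pics/'+fn,im[:,:,::-1]); return im
def ray(name,u,v):
    c=bot.camera_info(name);K=np.array(c['intrinsics']);k=c['k1'];V=np.array(c['view'])
    d=np.array([(u-K[0,2])/K[0,0],(v-K[1,2])/K[1,1]]);s=d.copy()
    for _ in range(30): s=d/(1+k*(s@s))
    R=V[:3,:3];o=-R.T@V[:3,3]
    return o,R.T@np.array([s[0],-s[1],-1])
def atz(name,u,v,z):
    o,r=ray(name,u,v); return o+r*(z-o[2])/r[2]
def proj(name,p):
    c=bot.camera_info(name);K=np.array(c['intrinsics']);k=c['k1'];V=np.array(c['view'])
    q=V[:3,:3]@np.array(p)+V[:3,3];s=np.array([q[0],-q[1]])/-q[2]
    s=s*(1+k*s@s); return K[0,0]*s[0]+K[0,2],K[1,1]*s[1]+K[1,2]
def st():
    o=bot.observe()
    for k in ('time','joints','tool_pos','tcp_rot','ft_force','grip_width'): print(k,np.round(o[k],4).tolist())
E
python3 - <<'E'
from h import *
st()
snap('top','top0.png');snap('scene','scene0.png')
for n in('top','scene'):
    c=bot.camera_info(n);V=np.array(c['view']);print(n,c['k1'],np.round(-V[:3,:3].T@V[:3,3],3),np.round(V[:3,:3],2).tolist(),c['intrinsics'])
E
```

```text
time 0.0
joints [-1.2593, 0.3781, 0.0796, 1.2744, 0.0, 1.4605]
tool_pos [0.2352, -0.524, 0.2304]
tcp_rot [[0.9124, 0.4094, -0.0006], [0.4094, -0.9124, 0.002], [0.0002, -0.002, -1.0]]
ft_force [-0.4272, -0.2125, 0.6516]
grip_width 0.0854
top -0.009172287448729796 [ 0.336 -0.002  1.431] [[-0.03, -1.0, -0.01], [0.98, -0.03, 0.17], [-0.17, -0.01, 0.98]] [[438.22737014   0.         280.83321673]
 [  0.         438.22737014 204.60221039]
 [  0.           0.           1.        ]]
scene 0.03283369164163385 [ 0.901 -0.593  1.198] [[0.88, 0.47, 0.0], [-0.4, 0.75, 0.53], [0.25, -0.47, 0.85]] [[395.97647123   0.         286.75312895]
 [  0.         395.97647123 214.15840473]
 [  0.           0.           1.        ]]
```

View pics/top0.png

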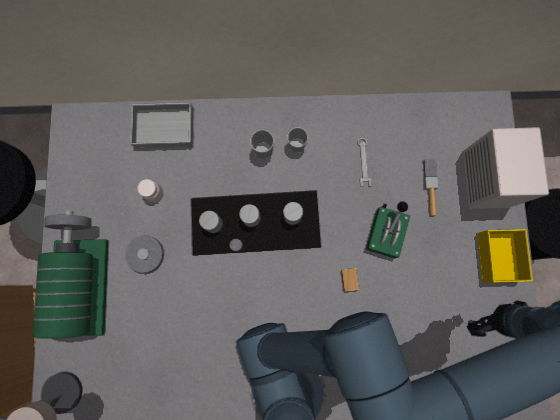

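View pics/scene0.png

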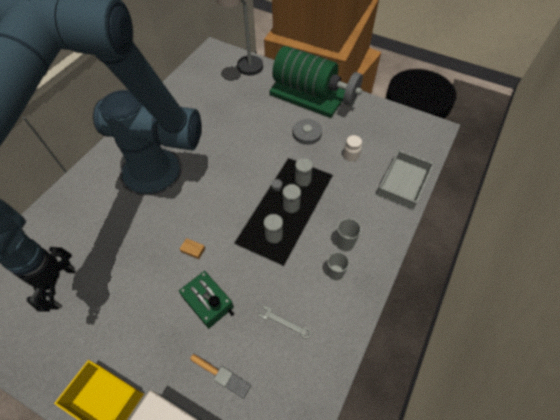

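The top view shows tins at about (209,221), (249,215) and (293,212), the lever box at (388,232) and the knob at about (403,206). I'll zoom in on these.

```bash
python3 - <<'E'
import cv2,numpy as np
t=cv2.imread('pics/top0.png');s=cv2.imread('pics/scene0.png')
a=cv2.resize(t[190:265,350:430],(400,375),interpolation=3)
b=cv2.resize(s[260:335,170:250],(400,375),interpolation=3)
c=cv2.resize(t[180:260,185:325],(392,224),interpolation=3)
d=cv2.resize(s[150:270,230:340],(205,224),interpolation=3)
o=np.zeros((600,800,3),np.uint8);o[:375,:400]=a;o[:375,400:]=b;o[375:599,:392]=c;o[375:599,400:605]=d
cv2.imwrite('pics/z0.png',o)
E
```

```text
(no output)
```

View pics/z0.png

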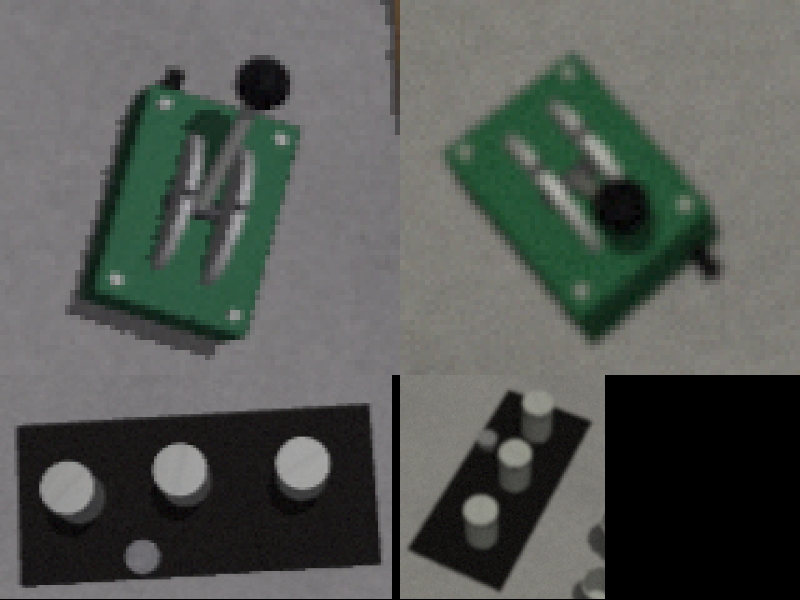

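```bash
python3 - <<'E'
from h import *
t=cv2.imread('pics/top0.png');s=cv2.imread('pics/scene0.png')
def tri(a,b):
    o1,r1=ray('top',*a);o2,r2=ray('scene',*b)
    x=np.linalg.lstsq(np.c_[r1,-r2],o2-o1,rcond=None)[0];p,q=o1+r1*x[0],o2+r2*x[1];return (p+q)/2,np.linalg.norm(p-q)
f=lambda x,y:(350+(x+.5)/5-.5,190+(y+.5)/5-.5)
def dark(img,x0,x1,y0,y1,th):
    g=img[y0:y1,x0:x1].max(2)<th
    n,l,S,C=cv2.connectedComponentsWithStats(g.astype(np.uint8));i=1+S[1:,4].argmax();print(S[i]);return C[i]+[x0,y0]
kt=dark(t,393,414,196,216,45);ks=dark(s,200,228,290,315,35)
print('knob',kt,ks,tri(kt,ks))
sc=[atz('top',*f(*p),.058) for p in((166,104),(281,140),(235,315),(116,279))]
print('screws',np.round(sc,4),'c',np.mean(sc,0));d=(sc[0]+sc[1]-sc[2]-sc[3]);e=sc[0]+sc[3]-sc[1]-sc[2];print(np.degrees(np.arctan2(d[1],d[0])),np.degrees(np.arctan2(e[1],e[0])))
print('marks',[atz('top',*f(*p),.11) for p in((188,192),(241,207))])
g=cv2.cvtColor(t,6)
m=(g>135).astype(np.uint8)[195:245,195:315]
n,l,S,C=cv2.connectedComponentsWithStats(m)
for i in range(1,n):
    if S[i,4]>100:
        c=C[i]+[195,195];print('tin',S[i],c,atz('top',*c,.098))
print('bob',atz('top',185+143/2.8,180+182/2.8,.028))
print('emery',atz('top',350,279,.028))
E
```

```text
[ 5  6 10 10 80]
[ 9  6 11 12 97]
knob [402.1625 206.4625] [213.94845361 301.56701031] (array([ 0.5483505 , -0.35523224,  0.14247039]), np.float64(0.0014522350839684132))
screws [[ 0.5508 -0.3168  0.058 ]
 [ 0.5258 -0.3878  0.058 ]
 [ 0.4166 -0.3508  0.058 ]
 [ 0.4411 -0.2782  0.058 ]] c [ 0.48357754 -0.33337787  0.058     ]
-19.02942986442209 70.98754521126554
marks [array([ 0.48841871, -0.31453907,  0.11      ]), array([ 0.47841253, -0.34590895,  0.11      ])]
tin [ 89   7  18  19 264] [292.52651515 210.97727273] [ 0.55059561 -0.02994782  0.098     ]
tin [ 45  10  18  18 257] [248.81712062 213.37354086] [0.54690389 0.10488944 0.098     ]
tin [  5  16  18  18 253] [208.5770751  219.62450593] [0.53090923 0.22906177 0.098     ]
bob [0.45660629 0.15277219 0.028     ]
emery [ 0.3395892  -0.20582605  0.028     ]
```

```bash
cat >> h.py <<'E'
def rows(target,yaw=None,n=None,start=None,mx=.04,mt=.12):
    """tool-frame rows from the measured (or given) pose to target, tool down; yaw=heading of tool x"""
    o=bot.observe();p=np.array(o['tool_pos']) if start is None else np.array(start[0],float);R=np.array(o['tcp_rot']);y=np.arctan2(R[1,0],R[0,0]) if start is None else start[1]
    t=np.array(target,float);dy=0 if yaw is None else yaw-y
    n=n or int(max(np.ceil(np.linalg.norm(t-p)/mx),np.ceil(abs(dy)/mt),1));out=[]
    for i in range(n):
        f=(t-p)/(n-i);c,s=np.cos(y),np.sin(y)
        L=np.round(100*np.array([c*f[0]+s*f[1],s*f[0]-c*f[1],-f[2]]),2);w=round(-dy/n,3)
        out.append([L.tolist(),w]);L=L/100
        p=p+[c*L[0]+s*L[1],s*L[0]-c*L[1],-L[2]];y-=w
    print(n,out,'end',np.round(p,4),round(y,3));return p,y
E
python3 - <<'E'
from h import *
a=rows([.549,-.3555,.21],np.radians(-19))
rows([.549,-.3555,.122],start=a)
E
```

```text
9 [[[3.95, -0.28, 0.23], np.float64(0.084)], [[3.91, -0.61, 0.23], np.float64(0.084)], [[3.84, -0.94, 0.23], np.float64(0.084)], [[3.75, -1.26, 0.23], np.float64(0.084)], [[3.63, -1.57, 0.23], np.float64(0.084)], [[3.49, -1.87, 0.22], np.float64(0.084)], [[3.32, -2.15, 0.23], np.float64(0.084)], [[3.13, -2.42, 0.22], np.float64(0.084)], [[2.92, -2.68, 0.23], np.float64(0.084)]] end [ 0.549  -0.3555  0.21  ] -0.334
3 [[[0.0, 0.0, 2.93], 0.0], [[0.0, 0.0, 2.93], 0.0], [[0.0, 0.0, 2.94], 0.0]] end [ 0.549  -0.3555  0.122 ] -0.334
```

Request:
{"api": "jog_arm", "payload": {"plan": [[[3.95, -0.28, 0.2], 0.084], [[3.91, -0.61, 0.2], 0.084], [[3.84, -0.94, 0.2], 0.084], [[3.75, -1.26, 0.2], 0.084], [[3.63, -1.57, 0.2], 0.084]], "jaw": 1}}

```text
time: 0.52
tool_pos: [0.4108, -0.4296, 0.2208]
tcp_rot: [[1.0, -0.003, -0.001], [-0.003, -1.0, 0.001], [-0.001, -0.001, -1.0]]
ft_force: [0.9, -1.3, 0.6]
grip_width: 0.0856
```

Request:
{"api": "jog_arm", "payload": {"plan": [[[3.49, -1.87, 0.2], 0.084], [[3.32, -2.15, 0.2], 0.084], [[3.13, -2.42, 0.2], 0.084], [[2.92, -2.68, 0.2], 0.084], [[0, 0, 0], 0]]}}

```text
time: 0.93
tool_pos: [0.5543, -0.3512, 0.2114]
tcp_rot: [[0.946, -0.323, 0.001], [-0.323, -0.946, 0.003], [-0.0, -0.004, -1.0]]
ft_force: [-0.4, 0.5, 0.5]
grip_width: 0.0853
```

```bash
python3 - <<'E'
from h import *
st();rows([.549,-.3555,.122],np.radians(-19),n=4)
E
```

```text
time 0.9333
joints [-0.663, 0.5583, 0.315, 1.3287, 0.0034, 2.8079]
tool_pos [0.5543, -0.3512, 0.2114]
tcp_rot [[0.9463, -0.3234, 0.0011], [-0.3234, -0.9462, 0.0034], [-0.0, -0.0035, -1.0]]
ft_force [-0.4423, 0.4679, 0.4803]
grip_width 0.0853
4 [[[-0.09, 0.14, 2.23], np.float64(0.001)], [[-0.09, 0.15, 2.24], np.float64(0.001)], [[-0.09, 0.14, 2.23], np.float64(0.001)], [[-0.09, 0.15, 2.24], np.float64(0.001)]] end [ 0.549  -0.3555  0.122 ] -0.333
```

Request:
{"api": "jog_arm", "payload": {"plan": [[[-0.1, 0.15, 2.2], 0], [[-0.1, 0.15, 2.2], 0], [[-0.1, 0.15, 2.2], 0], [[-0.1, 0.15, 2.3], 0], [[0, 0, 0], 0]]}}

```text
time: 1.35
tool_pos: [0.5399, -0.3582, 0.1185]
tcp_rot: [[0.945, -0.328, -0.008], [-0.328, -0.945, 0.006], [-0.01, -0.003, -1.0]]
ft_force: [-0.4, 1.0, -0.8]
grip_width: 0.0854
```

```bash
python3 - <<'E'
from h import *
st()
t=snap('top','top1.png');s=snap('scene','scene1.png')
o=np.hstack([cv2.resize(t[180:260,350:430],(400,400),interpolation=3),cv2.resize(s[255:335,170:250],(400,400),interpolation=3)])
cv2.imwrite('pics/z1.png',o[:,:,::-1])
E
```

```text
time 1.35
joints [-0.6834, 0.5832, 0.1155, 1.1132, -0.0003, 2.7923]
tool_pos [0.5399, -0.3582, 0.1185]
tcp_rot [[0.9447, -0.3279, -0.008], [-0.3279, -0.9447, 0.0062], [-0.0096, -0.0032, -0.9999]]
ft_force [-0.4321, 0.9689, -0.8465]
grip_width 0.0854
```

View pics/z1.png

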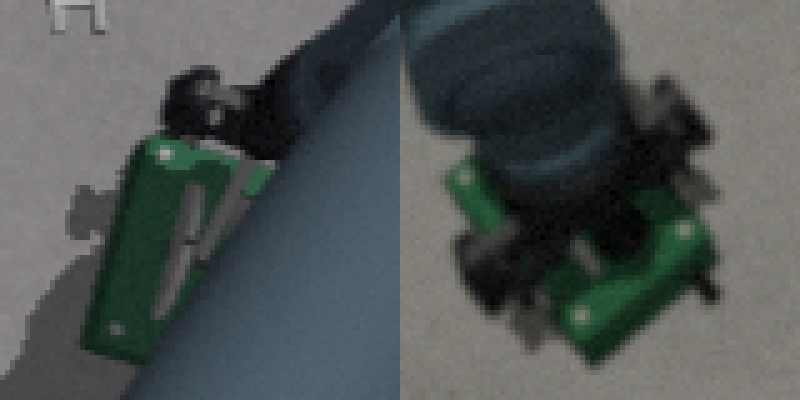

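The jaws straddle the knob, which shows at about (620,232) in the scene half. The arm is still settling, so I'll wait before correcting.

Request:
{"api": "jog_arm", "payload": {"plan": [[[0, 0, 0], 0], [[0, 0, 0], 0], [[0, 0, 0], 0], [[0, 0, 0], 0], [[0, 0, 0], 0]]}}

```text
time: 1.87
tool_pos: [0.5439, -0.3607, 0.1252]
tcp_rot: [[0.945, -0.328, 0.001], [-0.328, -0.945, -0.001], [0.002, 0.001, -1.0]]
ft_force: [0.0, -0.7, 0.2]
grip_width: 0.0854
```

```bash
python3 - <<'E'
from h import *
st();rows([.549,-.3555,.122],np.radians(-19))
E
```

```text
time 1.8667
joints [-0.6828, 0.5783, 0.1251, 1.1159, -0.0, 2.7929]
tool_pos [0.5439, -0.3607, 0.1252]
tcp_rot [[0.9447, -0.3279, 0.0012], [-0.3279, -0.9447, -0.001], [0.0015, 0.0006, -1.0]]
ft_force [0.0288, -0.6756, 0.2426]
grip_width 0.0854
1 [[[0.31, -0.66, 0.32], np.float64(-0.003)]] end [ 0.549  -0.3555  0.122 ] -0.331
```

Request:
{"api": "jog_arm", "payload": {"plan": [[[0.3, -0.65, 0.3], 0], [[0, 0, 0], 0], [[0, 0, 0], 0], [[0, 0, 0], 0]]}}

```text
time: 2.2
tool_pos: [0.5484, -0.355, 0.1211]
tcp_rot: [[0.945, -0.328, -0.0], [-0.328, -0.945, 0.0], [-0.0, 0.0, -1.0]]
ft_force: [-0.9, 0.6, -0.2]
grip_width: 0.0854
```

Request:
{"api": "jog_arm", "payload": {"plan": [[[0, 0, 0], 0], [[0, 0, 0], 0], [[0, 0, 0], 0], [[0, 0, 0], 0], [[0, 0, 0], 0]], "jaw": 0}}

```text
time: 2.62
tool_pos: [0.5494, -0.3538, 0.1216]
tcp_rot: [[0.945, -0.327, 0.003], [-0.327, -0.945, 0.003], [0.001, -0.004, -1.0]]
ft_force: [1.5, 2.4, 1.1]
grip_width: 0.0295
```

Request:
{"api": "jog_arm", "payload": {"plan": [[[0, 0, 0], 0], [[0, 0, 0], 0], [[0, 0, 0], 0], [[0, 0, 0], 0], [[0, 0, 0], 0]]}}

```text
time: 3.03
tool_pos: [0.5493, -0.3538, 0.1216]
tcp_rot: [[0.945, -0.327, 0.002], [-0.327, -0.945, 0.002], [0.001, -0.003, -1.0]]
ft_force: [3.2, 4.2, 1.5]
grip_width: 0.0296
```

Request:
{"api": "jog_arm", "payload": {"plan": [[[-1.23, 0, -0.88], 0], [[-1.34, 0, -0.7], 0], [[-1.43, 0, -0.51], 0], [[-1.49, 0, -0.31], 0], [[-1.45, 0, -0.1], 0]]}}

```text
time: 3.45
tool_pos: [0.4842, -0.3316, 0.1466]
tcp_rot: [[0.945, -0.327, 0.004], [-0.327, -0.945, 0.001], [0.004, -0.003, -1.0]]
ft_force: [5.2, 2.5, -5.2]
grip_width: 0.0297
```

Request:
{"api": "jog_arm", "payload": {"plan": [[[0, 0, 0], 0], [[0, 0, 0], 0], [[0, 0, 0], 0], [[0, 0, 0], 0], [[0, 0, 0], 0]]}}

```text
time: 3.87
tool_pos: [0.4837, -0.3315, 0.1465]
tcp_rot: [[0.945, -0.328, 0.001], [-0.328, -0.945, 0.002], [0.0, -0.002, -1.0]]
ft_force: [2.0, 5.8, 2.0]
grip_width: 0.0291
```

```bash
python3 - <<'E'
from h import *
st();snap('scene','scene2.png');snap('top','top2.png')
for n in('top','scene'):print(proj(n,[.4835,-.3325,.17]))
s=cv2.imread('pics/scene2.png');t=cv2.imread('pics/top2.png')
cv2.imwrite('pics/z2.png',np.hstack([cv2.resize(t[180:260,350:430],(400,400),interpolation=3),cv2.resize(s[255:335,170:250],(400,400),interpolation=3)]))
E
```

```text
time 3.8667
joints [-0.7102, 0.4359, -0.0525, 1.0829, 0.0024, 2.7656]
tool_pos [0.4837, -0.3315, 0.1465]
tcp_rot [[0.9447, -0.3281, 0.0012], [-0.3281, -0.9447, 0.0022], [0.0004, -0.0025, -1.0]]
ft_force [2.004, 5.8437, 2.009]
grip_width 0.0291
(np.float64(398.2729397815184), np.float64(226.99608051616647))
(np.float64(197.17235496562697), np.float64(280.48852533410985))
```

View pics/z2.png

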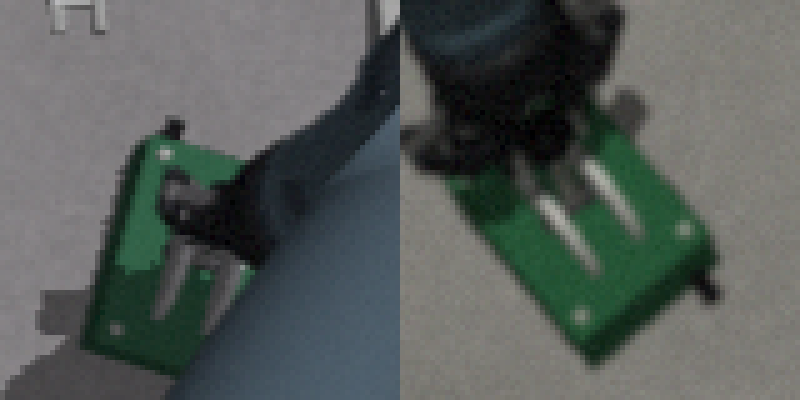

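The lever has followed the gripper and looks roughly upright. I'll release, move clear and measure the knob.

Request:
{"api": "jog_arm", "payload": {"plan": [[[0, 0, 0], 0], [[0, 0, 0], 0], [[0, 0, 0], 0], [[0, 0, 0], 0], [[0, 0, 0], 0]], "jaw": 1}}

```text
time: 4.38
tool_pos: [0.4828, -0.3329, 0.1463]
tcp_rot: [[0.945, -0.328, -0.0], [-0.328, -0.945, -0.001], [0.0, 0.001, -1.0]]
ft_force: [0.3, 0.5, -0.1]
grip_width: 0.0852
```

Request:
{"api": "jog_arm", "payload": {"plan": [[[0, 0, -2], 0], [[0, 0, -4], 0], [[0, 0, -4], 0], [[0, -4, 0], 0], [[0, -4, 0], 0]]}}

```text
time: 4.8
tool_pos: [0.511, -0.2594, 0.2499]
tcp_rot: [[0.943, -0.333, 0.007], [-0.333, -0.943, -0.005], [0.008, 0.002, -1.0]]
ft_force: [0.6, 0.6, 0.1]
grip_width: 0.0853
```

Request:
{"api": "jog_arm", "payload": {"plan": [[[0, -4, 0], -0.12], [[0, -4, 0], -0.12], [[0, -4, 0], -0.12], [[0, 0, 0], 0], [[0, 0, 0], 0]]}}

```text
time: 5.22
tool_pos: [0.5346, -0.1385, 0.2465]
tcp_rot: [[1.0, 0.029, 0.0], [0.029, -1.0, -0.001], [0.0, 0.001, -1.0]]
ft_force: [-0.5, -0.5, 0.6]
grip_width: 0.0854
```

```bash
cat > k.py <<'E'
from h import *
import sys
n=sys.argv[1]
st();s=snap('scene','s'+n+'.png');t=snap('top','t'+n+'.png')
for nm in('top','scene'):print([np.round(proj(nm,[.4835+.11*np.sin(a)*.9455,-.3325-.11*np.sin(a)*.3256,.06+.11*np.cos(a)]),1) for a in(-.1,0,.1)])
for im,(x0,x1,y0,y1),th in((s,(183,212,266,294),38),(t,(386,410,214,240),48)):
    g=(im[y0:y1,x0:x1].max(2)<th).astype(np.uint8)
    g=cv2.morphologyEx(g,cv2.MORPH_OPEN,np.ones((5,5),np.uint8))
    m,l,S,C=cv2.connectedComponentsWithStats(g)
    for i in range(1,m):print('cand',S[i],C[i]+[x0,y0])
cv2.imwrite('pics/z%s.png'%n,np.hstack([cv2.resize(t[180:260,350:430],(400,400),interpolation=3),cv2.resize(s[255:335,170:250],(400,400),interpolation=3)])[:,:,::-1])
E
python3 k.py 3
```

```text
time 5.2167
joints [-0.368, 0.3267, 0.0472, 1.291, -0.0007, 2.7448]
tool_pos [0.5346, -0.1385, 0.2465]
tcp_rot [[0.9996, 0.0289, 0.0001], [0.0289, -0.9996, -0.0007], [0.0, 0.0007, -1.0]]
ft_force [-0.4516, -0.4924, 0.6178]
grip_width 0.0854
[array([397.2, 230.6]), array([398.3, 227. ]), array([399.2, 223.4])]
[array([194.9, 277.8]), array([197.2, 280.5]), array([199.6, 283.3])]
cand [11 12 10  9 81] [198.64197531 281.96296296]
cand [ 8  7 10 10 88] [398.5 225.5]
```

View pics/z3.png

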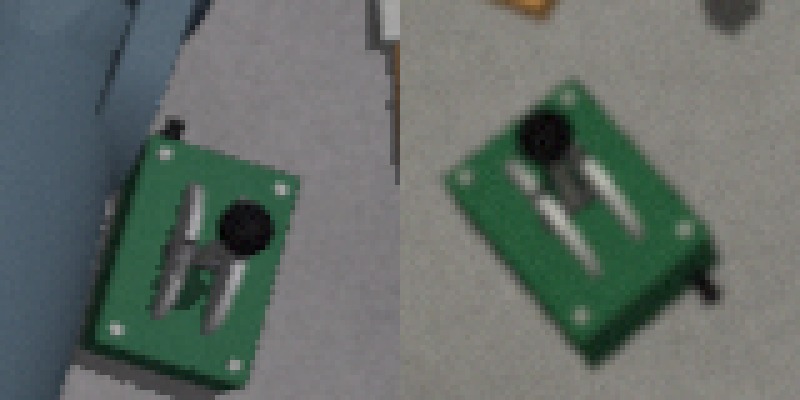

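```bash
python3 - <<'E'
from h import *
def tri(a,b):
    o1,r1=ray('top',*a);o2,r2=ray('scene',*b)
    x=np.linalg.lstsq(np.c_[r1,-r2],o2-o1,rcond=None)[0];p,q=o1+r1*x[0],o2+r2*x[1];return (p+q)/2
X=np.array([.9455,-.3256,0])
g=lambda x,y:(170+(x-400+.5)/5-.5,255+(y+.5)/5-.5)
f=lambda x,y:(350+(x+.5)/5-.5,180+(y+.5)/5-.5)
T=[f(*p) for p in((166,154),(281,189),(235,365),(116,328))]
S=[g(*p) for p in((684,229),(580,314),(464,177),(568,98))]
import itertools
# scene order candidates: rotate to match
P=[atz('top',*p,.058) for p in T]
Q=[atz('scene',*p,.058) for p in S]
print(np.round(P,4),np.round(Q,4))
print('centers',np.mean(P,0),np.mean(Q,0))
k=tri((398.5,225.5),(198.64,281.96));print('knob',k)
kt=atz('top',398.5,225.5,.17);ks=atz('scene',198.64,281.96,.17)
print('x offs: top-own',(kt-np.mean(P,0))@X,'scene-own',(ks-np.mean(Q,0))@X)
print('marks top',[atz('top',*f(*p),.11)@X for p in((187,242),)],'c',np.mean(P,0)@X, np.mean(Q,0)@X,'scene mark',atz('scene',*g(540,190),.11)@X)
E
```

```text
[[ 0.5508 -0.3168  0.058 ]
 [ 0.5264 -0.3878  0.058 ]
 [ 0.4166 -0.3508  0.058 ]
 [ 0.4417 -0.2782  0.058 ]] [[ 0.5513 -0.3152  0.058 ]
 [ 0.526  -0.3868  0.058 ]
 [ 0.4166 -0.3503  0.058 ]
 [ 0.4423 -0.2783  0.058 ]]
centers [ 0.48389281 -0.33339973  0.058     ] [ 0.48407896 -0.33267179  0.058     ]
knob [ 0.48836237 -0.33381938  0.16766059]
x offs: top-own 0.0037460802029172244 scene-own 0.005674366193276731
marks top [np.float64(0.5640329889851222)] c 0.5660755999421782 0.5660145940878023 scene mark 0.5685794955059558
```

```bash
python3 - <<'E'
from h import *
a=rows([.4879,-.334,.235],np.radians(-19),n=6)
rows([.4879,-.334,.148],start=a)
E
```

```text
6 [[[-0.86, 3.2, 0.19], np.float64(0.059)], [[-0.67, 3.24, 0.19], np.float64(0.059)], [[-0.47, 3.28, 0.19], np.float64(0.059)], [[-0.28, 3.3, 0.19], np.float64(0.059)], [[-0.08, 3.31, 0.19], np.float64(0.059)], [[0.11, 3.3, 0.19], np.float64(0.059)]] end [ 0.4879 -0.334   0.235 ] -0.329
3 [[[-0.0, 0.0, 2.9], 0.0], [[-0.0, 0.0, 2.9], 0.0], [[-0.0, 0.0, 2.9], 0.0]] end [ 0.4879 -0.334   0.148 ] -0.329
```

Request:
{"api": "jog_arm", "payload": {"plan": [[[-0.86, 3.2, 0.2], 0.06], [[-0.67, 3.24, 0.2], 0.06], [[-0.47, 3.28, 0.2], 0.06], [[-0.28, 3.3, 0.2], 0.06], [[-0.08, 3.31, 0.2], 0.06]]}}

```text
time: 5.73
tool_pos: [0.4941, -0.3046, 0.2362]
tcp_rot: [[0.961, -0.277, 0.0], [-0.277, -0.961, -0.001], [0.0, 0.001, -1.0]]
ft_force: [0.1, -1.0, 0.3]
grip_width: 0.0852
```

Request:
{"api": "jog_arm", "payload": {"plan": [[[0.11, 3.3, 0.1], 0.06], [[0, 0, 0], 0], [[0, 0, 0], 0], [[0, 0, 0], 0], [[0, 0, 0], 0]]}}

```text
time: 6.15
tool_pos: [0.4874, -0.3331, 0.2353]
tcp_rot: [[0.945, -0.328, -0.0], [-0.328, -0.945, 0.0], [-0.0, -0.0, -1.0]]
ft_force: [0.9, 0.2, -0.3]
grip_width: 0.0853
```

```bash
python3 - <<'E'
from h import *
st();rows([.4879,-.334,.148],np.radians(-19),n=4)
E
```

```text
time 6.15
joints [-0.707, 0.409, 0.1385, 1.3006, 0.0001, 2.769]
tool_pos [0.4874, -0.3331, 0.2353]
tcp_rot [[0.9446, -0.3282, -0.0001], [-0.3282, -0.9446, 0.0002], [-0.0001, -0.0002, -1.0]]
ft_force [0.9023, 0.1661, -0.2765]
grip_width 0.0853
4 [[[0.02, 0.02, 2.18], np.float64(-0.001)], [[0.02, 0.02, 2.18], np.float64(-0.001)], [[0.02, 0.01, 2.19], np.float64(-0.001)], [[0.02, 0.02, 2.18], np.float64(-0.001)]] end [ 0.4879 -0.334   0.148 ] -0.33
```

Request:
{"api": "jog_arm", "payload": {"plan": [[[0.02, 0.02, 2.2], 0], [[0.02, 0.02, 2.2], 0], [[0.02, 0.02, 2.2], 0], [[0.02, 0.02, 2.15], 0], [[0, 0, 0], 0]]}}

```text
time: 6.57
tool_pos: [0.486, -0.3311, 0.1436]
tcp_rot: [[0.945, -0.326, -0.006], [-0.326, -0.945, 0.005], [-0.007, -0.003, -1.0]]
ft_force: [-0.3, 1.5, -1.0]
grip_width: 0.0856
```

Request:
{"api": "jog_arm", "payload": {"plan": [[[0, 0, 0], 0], [[0, 0, 0], 0], [[0, 0, 0], 0], [[0, 0, 0], 0], [[0, 0, 0], 0]]}}

```text
time: 6.98
tool_pos: [0.4888, -0.3348, 0.1492]
tcp_rot: [[0.945, -0.328, 0.002], [-0.328, -0.945, -0.002], [0.002, 0.001, -1.0]]
ft_force: [0.5, -0.3, 0.5]
grip_width: 0.0853
```

Request:
{"api": "jog_arm", "payload": {"plan": [[[0, 0, 0], 0], [[0, 0, 0], 0], [[0, 0, 0], 0], [[0, 0, 0], 0], [[0, 0, 0], 0]], "jaw": 0}}

```text
time: 7.4
tool_pos: [0.4887, -0.3331, 0.1482]
tcp_rot: [[0.945, -0.328, 0.002], [-0.328, -0.945, 0.003], [0.001, -0.003, -1.0]]
ft_force: [0.7, 1.3, -0.5]
grip_width: 0.0295
```

Request:
{"api": "jog_arm", "payload": {"plan": [[[0, 0, 0], 0], [[-0.22, 0, 0], 0], [[-0.23, 0, 0], 0], [[0, 0, 0], 0], [[0, 0, 0], 0]]}}

```text
time: 7.82
tool_pos: [0.485, -0.3319, 0.1484]
tcp_rot: [[0.945, -0.327, 0.003], [-0.327, -0.945, 0.001], [0.002, -0.002, -1.0]]
ft_force: [2.9, 4.1, 3.3]
grip_width: 0.0299
```

Request:
{"api": "jog_arm", "payload": {"plan": [[[0, 0, 0], 0], [[0, 0, 0], 0], [[0, 0, 0], 0], [[0, 0, 0], 0], [[0, 0, 0], 0]]}}

```text
time: 8.23
tool_pos: [0.4851, -0.3319, 0.1484]
tcp_rot: [[0.945, -0.327, 0.003], [-0.327, -0.945, 0.001], [0.002, -0.002, -1.0]]
ft_force: [2.9, 4.3, 3.7]
grip_width: 0.0291
```

Request:
{"api": "jog_arm", "payload": {"plan": [[[-0.08, 0, 0], 0], [[0, 0, 0], 0], [[0, 0, 0], 0]]}}

```text
time: 8.48
tool_pos: [0.4846, -0.3317, 0.1484]
tcp_rot: [[0.945, -0.327, 0.004], [-0.327, -0.945, 0.001], [0.003, -0.002, -1.0]]
ft_force: [3.2, 3.1, 3.5]
grip_width: 0.0292
```

Request:
{"api": "jog_arm", "payload": {"plan": [[[0, 0, 0], 0], [[0, 0, 0], 0], [[0, 0, 0], 0], [[0, 0, 0], 0], [[0, 0, 0], 0]], "jaw": 1}}

```text
time: 8.9
tool_pos: [0.4828, -0.3328, 0.1477]
tcp_rot: [[0.945, -0.328, -0.001], [-0.328, -0.945, -0.0], [-0.0, 0.0, -1.0]]
ft_force: [-0.1, -0.2, -0.1]
grip_width: 0.085
```

Request:
{"api": "jog_arm", "payload": {"plan": [[[0, 0, -2], 0], [[0, 0, -4], 0], [[0, 0, -4], 0], [[0, -4, 0], 0], [[0, -4, 0], 0]]}}

```text
time: 9.32
tool_pos: [0.5111, -0.2594, 0.2513]
tcp_rot: [[0.943, -0.333, 0.006], [-0.333, -0.943, -0.005], [0.008, 0.002, -1.0]]
ft_force: [-0.1, -0.5, -0.5]
grip_width: 0.0853
```

Request:
{"api": "jog_arm", "payload": {"plan": [[[0, -4, 0], -0.12], [[0, -4, 0], -0.12], [[0, -4, 0], -0.12], [[0, 0, 0], 0], [[0, 0, 0], 0]]}}

```text
time: 9.73
tool_pos: [0.5348, -0.1385, 0.248]
tcp_rot: [[1.0, 0.029, -0.0], [0.029, -1.0, -0.001], [-0.0, 0.001, -1.0]]
ft_force: [-0.3, 0.3, 0.1]
grip_width: 0.0858
```

```bash
python3 k.py 4
```

```text
time 9.7333
joints [-0.3678, 0.3269, 0.0512, 1.2949, -0.0007, 2.745]
tool_pos [0.5348, -0.1385, 0.248]
tcp_rot [[0.9996, 0.0288, -0.0001], [0.0288, -0.9996, -0.0007], [-0.0001, 0.0007, -1.0]]
ft_force [-0.2681, 0.2995, 0.0738]
grip_width 0.0858
[array([397.2, 230.6]), array([398.3, 227. ]), array([399.2, 223.4])]
[array([194.9, 277.8]), array([197.2, 280.5]), array([199.6, 283.3])]
cand [11 11  9  9 74] [198.04054054 281.13513514]
cand [ 8  8 10 10 88] [398.32954545 226.67045455]
```

The lever reads about +0.01 rad (top) and +0.03 rad (scene), within roughly 1–1.5° of upright. Next, the tins.

```bash
python3 - <<'E'
from h import *
a=rows([.5506,-.030,.19],.45,n=5)
s=cv2.imread('pics/s4.png');g=cv2.cvtColor(s,6)
for p in([.5506,-.030],[.547,.105],[.531,.229]):
    u,v=proj('scene',[*p,.098]);x,y=int(u)-14,int(v)-14
    m=(g[y:y+28,x:x+28]>140).astype(np.uint8);n,l,S,C=cv2.connectedComponentsWithStats(m);i=1+S[1:,4].argmax()
    print((u,v),S[i],C[i]+[x,y],atz('scene',*(C[i]+[x,y]),.098))
E
```

```text
5 [[[0.37, -2.21, 1.16], np.float64(-0.085)], [[0.56, -2.17, 1.16], np.float64(-0.085)], [[0.74, -2.11, 1.15], np.float64(-0.085)], [[0.92, -2.04, 1.16], np.float64(-0.085)], [[1.09, -1.96, 1.15], np.float64(-0.085)]] end [ 0.5506 -0.03    0.19  ] 0.45
(np.float64(272.69289479448423), np.float64(221.20314644370836)) [  7   8  16  14 174] [272.81034483 221.87931034] [ 0.5521854  -0.03204675  0.098     ]
(np.float64(291.2003582957636), np.float64(190.83991065375199)) [  7  10  16  12 147] [291.29251701 191.49659864] [0.54855465 0.10273299 0.098     ]
(np.float64(303.5345595199158), np.float64(164.04171440296426)) [  8   8  15  12 147] [303.8707483 163.7755102] [0.53150322 0.23064905 0.098     ]
```

Both cameras agree on the tin positions to within about 2 mm.

Request:
{"api": "jog_arm", "payload": {"plan": [[[0.37, -2.21, 1.15], -0.085], [[0.56, -2.17, 1.15], -0.085], [[0.74, -2.11, 1.15], -0.085], [[0.92, -2.04, 1.15], -0.085], [[1.09, -1.96, 1.15], -0.085]]}}

```text
time: 10.25
tool_pos: [0.5508, -0.0306, 0.1897]
tcp_rot: [[0.9, 0.436, 0.0], [0.436, -0.9, -0.001], [-0.0, 0.001, -1.0]]
ft_force: [0.9, 0.3, -0.2]
grip_width: 0.0852
```

Request:
{"api": "jog_arm", "payload": {"plan": [[[0, 0, 0], 0], [[0, 0, 0], 0], [[0, 0, 0], 0], [[0, 0, 0], 0], [[0, 0, 0], 0]]}}

```text
time: 10.67
tool_pos: [0.551, -0.0309, 0.191]
tcp_rot: [[0.901, 0.433, 0.001], [0.433, -0.901, -0.001], [0.001, 0.001, -1.0]]
ft_force: [0.4, 0.4, 0.1]
grip_width: 0.0853
```

```bash
python3 - <<'E'
from h import *
st();rows([.5514,-.031,.047],.45,n=5)
E
```

```text
time 10.6667
joints [-0.1707, 0.3429, -0.074, 1.1524, -0.0004, 2.5227]
tool_pos [0.551, -0.0309, 0.191]
tcp_rot [[0.9012, 0.4333, 0.0014], [0.4333, -0.9012, -0.0006], [0.001, 0.0011, -1.0]]
ft_force [0.3961, 0.4156, 0.0641]
grip_width 0.0853
5 [[[0.01, 0.01, 2.88], np.float64(-0.0)], [[0.0, 0.0, 2.88], np.float64(-0.0)], [[0.01, 0.01, 2.88], np.float64(-0.0)], [[0.0, 0.0, 2.88], np.float64(-0.0)], [[0.01, 0.01, 2.88], np.float64(-0.0)]] end [ 0.5514 -0.031   0.047 ] 0.448
```

Request:
{"api": "jog_arm", "payload": {"plan": [[[0, 0, 2.4], 0], [[0, 0, 2.4], 0], [[0, 0, 2.0], 0], [[0, 0, 1.8], 0], [[0, 0, 1.6], 0]]}}

```text
time: 11.08
tool_pos: [0.5504, -0.0303, 0.0875]
tcp_rot: [[0.901, 0.434, 0.0], [0.434, -0.901, -0.0], [-0.0, 0.0, -1.0]]
ft_force: [-0.4, -0.5, -0.3]
grip_width: 0.0857
```

Request:
{"api": "jog_arm", "payload": {"plan": [[[0, 0, 1.4], 0], [[0, 0, 1.2], 0], [[0, 0, 1.0], 0], [[0, 0, 0.6], 0], [[0, 0, 0], 0]]}}

```text
time: 11.5
tool_pos: [0.5497, -0.0297, 0.0453]
tcp_rot: [[0.9, 0.435, -0.002], [0.435, -0.9, 0.0], [-0.001, -0.001, -1.0]]
ft_force: [-0.7, -0.5, 0.1]
grip_width: 0.0857
```

Request:
{"api": "jog_arm", "payload": {"plan": [[[0, 0, 0], 0], [[0, 0, 0], 0], [[0, 0, 0], 0], [[0, 0, 0], 0], [[0, 0, 0], 0]]}}

```text
time: 11.92
tool_pos: [0.551, -0.0294, 0.0469]
tcp_rot: [[0.9, 0.436, 0.001], [0.436, -0.9, -0.0], [0.001, 0.001, -1.0]]
ft_force: [-0.9, -0.3, 0.1]
grip_width: 0.0852
```

```bash
python3 - <<'E'
from h import *
st();rows([.5514,-.031,.047],.45,n=1)
s=snap('scene','s5.png');t=snap('top','t5.png')
cv2.imwrite('pics/z5.png',np.hstack([cv2.resize(t[180:260,250:330],(400,400),interpolation=3),cv2.resize(s[180:270,230:320],(400,400),interpolation=3)])[:,:,::-1])
E
```

```text
time 11.9167
joints [-0.1683, 0.4557, -0.303, 0.811, -0.0001, 2.5225]
tool_pos [0.551, -0.0294, 0.0469]
tcp_rot [[0.9001, 0.4357, 0.0011], [0.4357, -0.9001, -0.0003], [0.0009, 0.0007, -1.0]]
ft_force [-0.8509, -0.3464, 0.0695]
grip_width 0.0852
1 [[[-0.03, 0.16, -0.01], np.float64(0.001)]] end [ 0.5514 -0.031   0.047 ] 0.45
```

View pics/z5.png

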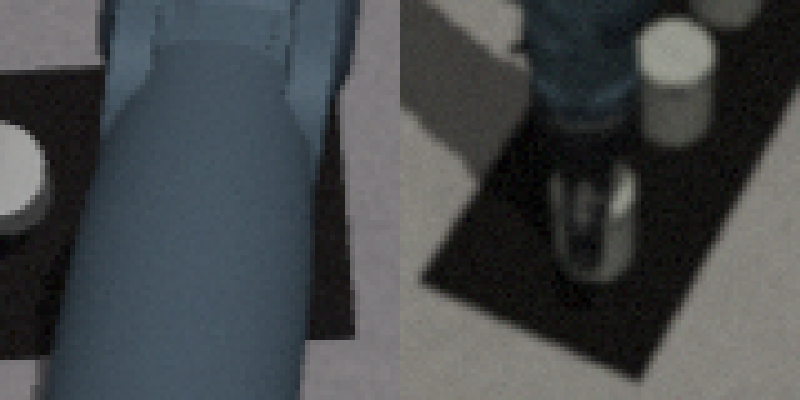

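The jaws straddle tin 1 (scene half, about (595,225)), centred and without contact. I'll grip it, lift it and weigh it.

Request:
{"api": "jog_arm", "payload": {"plan": [[[0, 0.1, 0], 0], [[0, 0, 0], 0], [[0, 0, 0], 0], [[0, 0, 0], 0], [[0, 0, 0], 0]], "jaw": 0}}

```text
time: 12.43
tool_pos: [0.5514, -0.0305, 0.0468]
tcp_rot: [[0.9, 0.436, 0.001], [0.436, -0.9, -0.0], [0.001, 0.001, -1.0]]
ft_force: [-0.9, -0.2, 5.5]
grip_width: 0.0595
```

Request:
{"api": "jog_arm", "payload": {"plan": [[[0, 0, 0], 0], [[0, 0, -0.6], 0], [[0, 0, -0.8], 0], [[0, 0, -0.8], 0], [[0, 0, -0.8], 0]]}}

```text
time: 12.85
tool_pos: [0.5504, -0.0301, 0.0766]
tcp_rot: [[0.9, 0.436, -0.001], [0.436, -0.9, 0.0], [-0.001, -0.001, -1.0]]
ft_force: [-0.3, 0.4, -3.7]
grip_width: 0.059
```

Request:
{"api": "jog_arm", "payload": {"plan": [[[0, 0, 0], 0], [[0, 0, 0], 0], [[0, 0, 0], 0], [[0, 0, 0], 0], [[0, 0, 0], 0]]}}

```text
time: 13.27
tool_pos: [0.5505, -0.0302, 0.0758]
tcp_rot: [[0.9, 0.436, -0.001], [0.436, -0.9, 0.0], [-0.001, -0.001, -1.0]]
ft_force: [-0.4, 0.3, -4.1]
grip_width: 0.0595
```

Request:
{"api": "jog_arm", "payload": {"plan": [[[0, 0, 0], 0], [[0, 0, 0], 0], [[0, 0, 0], 0], [[0, 0, 0], 0]]}}

```text
time: 13.6
tool_pos: [0.5509, -0.0303, 0.0762]
tcp_rot: [[0.9, 0.436, -0.0], [0.436, -0.9, -0.0], [-0.0, 0.0, -1.0]]
ft_force: [-0.0, -0.5, -3.3]
grip_width: 0.0597
```

Request:
{"api": "jog_arm", "payload": {"plan": [[[0, 0, 0], 0]]}}

```text
time: 13.68
tool_pos: [0.5509, -0.0303, 0.0763]
tcp_rot: [[0.9, 0.436, -0.0], [0.436, -0.9, -0.0], [-0.0, 0.0, -1.0]]
ft_force: [-0.2, 0.1, -2.9]
grip_width: 0.0594
```

Tin 1 reads about 3.5 N. I'll put it back and go to tin 2.

Request:
{"api": "jog_arm", "payload": {"plan": [[[0, 0, 0.8], 0], [[0, 0, 0.8], 0], [[0, 0, 0.7], 0], [[0, 0, 0.4], 0], [[0, 0, 0.2], 0]]}}

```text
time: 14.1
tool_pos: [0.5498, -0.0301, 0.0468]
tcp_rot: [[0.9, 0.436, -0.002], [0.436, -0.9, 0.0], [-0.002, -0.001, -1.0]]
ft_force: [-7.1, 1.0, 16.7]
grip_width: 0.0593
```

Request:
{"api": "jog_arm", "payload": {"plan": [[[0, 0, 0.05], 0], [[0, 0, 0], 0], [[0, 0, 0], 0], [[0, 0, 0], 0], [[0, 0, 0], 0]]}}

```text
time: 14.52
tool_pos: [0.5498, -0.03, 0.0469]
tcp_rot: [[0.9, 0.436, -0.002], [0.436, -0.9, 0.0], [-0.001, -0.001, -1.0]]
ft_force: [-5.4, 1.3, 6.2]
grip_width: 0.0599
```

Request:
{"api": "jog_arm", "payload": {"plan": [[[0, 0, 0], 0], [[0, 0, 0], 0], [[0, 0, 0], 0], [[0, 0, 0], 0], [[0, 0, 0], 0]], "jaw": 1}}

```text
time: 14.93
tool_pos: [0.5515, -0.0304, 0.0469]
tcp_rot: [[0.9, 0.436, 0.001], [0.436, -0.9, -0.0], [0.001, 0.001, -1.0]]
ft_force: [-1.2, -1.1, -0.8]
grip_width: 0.0854
```

Request:
{"api": "jog_arm", "payload": {"plan": [[[0, 0, -1], 0], [[0, 0, -2.5], 0], [[0, 0, -3.5], 0], [[0, 0, -3.5], 0], [[0, 0, -3], 0]]}}

```text
time: 15.35
tool_pos: [0.5512, -0.0303, 0.1848]
tcp_rot: [[0.9, 0.436, 0.002], [0.436, -0.9, -0.0], [0.001, 0.001, -1.0]]
ft_force: [0.9, -0.2, -0.2]
grip_width: 0.0854
```

```bash
python3 - <<'E'
from h import *
st();rows([.5477,.1039,.175],.45,n=5)
E
```

```text
time 15.35
joints [-0.1698, 0.3458, -0.0861, 1.1371, -0.0001, 2.521]
tool_pos [0.5512, -0.0303, 0.1848]
tcp_rot [[0.9001, 0.4357, 0.0017], [0.4357, -0.9001, -0.0004], [0.0014, 0.0011, -1.0]]
ft_force [0.9164, -0.2249, -0.1981]
grip_width 0.0854
5 [[[1.11, -2.45, 0.2], np.float64(0.0)], [[1.11, -2.45, 0.2], np.float64(0.0)], [[1.11, -2.44, 0.19], np.float64(0.0)], [[1.1, -2.45, 0.2], np.float64(0.0)], [[1.11, -2.44, 0.19], np.float64(0.0)]] end [0.5478 0.1039 0.175 ] 0.451
```

Request:
{"api": "jog_arm", "payload": {"plan": [[[1.11, -2.45, 0], 0], [[1.11, -2.45, 0], 0], [[1.11, -2.45, 0], 0], [[1.11, -2.45, 0], 0], [[1.11, -2.45, 0], 0]]}}

```text
time: 15.77
tool_pos: [0.5476, 0.1054, 0.1828]
tcp_rot: [[0.9, 0.435, 0.001], [0.435, -0.9, 0.0], [0.001, 0.001, -1.0]]
ft_force: [0.7, -0.6, -0.7]
grip_width: 0.0852
```

Request:
{"api": "jog_arm", "payload": {"plan": [[[0, 0, 0], 0], [[0, 0, 0], 0], [[0, 0, 0], 0], [[0, 0, 0], 0], [[0, 0, 0], 0]]}}

```text
time: 16.18
tool_pos: [0.5476, 0.1032, 0.1819]
tcp_rot: [[0.901, 0.434, 0.0], [0.434, -0.901, -0.0], [-0.0, 0.0, -1.0]]
ft_force: [-0.6, 0.5, 0.1]
grip_width: 0.0857
```

```bash
python3 - <<'E'
from h import *
st();rows([.5477,.1039,.047],.45,n=1)
E
```

```text
time 16.1833
joints [0.0725, 0.3591, -0.0743, 1.1373, -0.0003, 2.7649]
tool_pos [0.5476, 0.1032, 0.1819]
tcp_rot [[0.9008, 0.4343, 0.0002], [0.4343, -0.9008, -0.0003], [-0.0, 0.0004, -1.0]]
ft_force [-0.5749, 0.4763, 0.0909]
grip_width 0.0857
1 [[[0.04, -0.07, 13.49], np.float64(-0.001)]] end [0.5477 0.104  0.047 ] 0.45
```

Request:
{"api": "jog_arm", "payload": {"plan": [[[0, 0, 2.4], 0], [[0, 0, 2.4], 0], [[0, 0, 2.0], 0], [[0, 0, 1.7], 0], [[0, 0, 1.5], 0]]}}

```text
time: 16.6
tool_pos: [0.547, 0.1031, 0.0804]
tcp_rot: [[0.901, 0.434, -0.001], [0.434, -0.901, -0.0], [-0.001, -0.0, -1.0]]
ft_force: [0.6, -0.4, 0.4]
grip_width: 0.0851
```

Request:
{"api": "jog_arm", "payload": {"plan": [[[0, 0, 1.2], 0], [[0, 0, 1.0], 0], [[0, 0, 0.8], 0], [[0, 0, 0.5], 0], [[0, 0, 0], 0]]}}

```text
time: 17.02
tool_pos: [0.5469, 0.1038, 0.0459]
tcp_rot: [[0.9, 0.435, -0.001], [0.435, -0.9, -0.0], [-0.001, -0.0, -1.0]]
ft_force: [0.6, 0.3, -0.1]
grip_width: 0.0854
```

Request:
{"api": "jog_arm", "payload": {"plan": [[[0, 0, 0], 0], [[0, 0, 0], 0], [[0, 0, 0], 0]]}}

```text
time: 17.27
tool_pos: [0.5483, 0.1042, 0.0476]
tcp_rot: [[0.9, 0.436, 0.002], [0.436, -0.9, 0.0], [0.001, 0.001, -1.0]]
ft_force: [-0.6, 0.1, -0.4]
grip_width: 0.0855
```

Request:
{"api": "jog_arm", "payload": {"plan": [[[0, 0, 0], 0], [[0, 0, 0], 0], [[0, 0, 0], 0], [[0, 0, 0], 0], [[0, 0, 0], 0]], "jaw": 0}}

```text
time: 17.68
tool_pos: [0.5478, 0.1048, 0.0475]
tcp_rot: [[0.9, 0.436, 0.001], [0.436, -0.9, 0.001], [0.001, -0.001, -1.0]]
ft_force: [-1.8, 2.1, 6.5]
grip_width: 0.0575
```

Request:
{"api": "jog_arm", "payload": {"plan": [[[0, 0, 0], 0], [[0, 0, -0.6], 0], [[0, 0, -0.8], 0], [[0, 0, -0.8], 0], [[0, 0, -0.8], 0]]}}

```text
time: 18.1
tool_pos: [0.5467, 0.1039, 0.0768]
tcp_rot: [[0.9, 0.436, -0.002], [0.436, -0.9, -0.001], [-0.002, -0.0, -1.0]]
ft_force: [0.9, -0.2, -7.0]
grip_width: 0.0576
```

Request:
{"api": "jog_arm", "payload": {"plan": [[[0, 0, 0], 0], [[0, 0, 0], 0], [[0, 0, 0], 0], [[0, 0, 0], 0], [[0, 0, 0], 0]]}}

```text
time: 18.52
tool_pos: [0.547, 0.1041, 0.0762]
tcp_rot: [[0.9, 0.436, -0.001], [0.436, -0.9, -0.0], [-0.001, -0.0, -1.0]]
ft_force: [0.2, -0.7, -7.1]
grip_width: 0.0579
```

Request:
{"api": "jog_arm", "payload": {"plan": [[[0, 0, 0], 0], [[0, 0, 0], 0], [[0, 0, 0], 0], [[0, 0, 0], 0]]}}

```text
time: 18.85
tool_pos: [0.5475, 0.1042, 0.0767]
tcp_rot: [[0.9, 0.436, -0.0], [0.436, -0.9, -0.0], [-0.0, 0.0, -1.0]]
ft_force: [-0.8, -0.8, -6.9]
grip_width: 0.0578
```

Tin 2 weighs about 7.0 N against about 3.5 N for tin 1. Nothing can exceed 0.8 kg (7.8 N), so tin 2 must be the heaviest. I'll raise it.

Request:
{"api": "jog_arm", "payload": {"plan": [[[0, 0, -1.0], 0], [[0, 0, -1.8], 0], [[0, 0, -2], 0], [[0, 0, -2], 0], [[0, 0, -2], 0]]}}

```text
time: 19.27
tool_pos: [0.5474, 0.1042, 0.1665]
tcp_rot: [[0.9, 0.436, 0.0], [0.436, -0.9, -0.0], [0.0, 0.0, -1.0]]
ft_force: [1.1, -0.5, -6.2]
grip_width: 0.0575
```

Request:
{"api": "jog_arm", "payload": {"plan": [[[0, 0, -2], 0], [[0, 0, -2], 0], [[0, 0, -2], 0], [[0, 0, -1.5], 0], [[0, 0, -0.7], 0]]}}

```text
time: 19.68
tool_pos: [0.5486, 0.1043, 0.2502]
tcp_rot: [[0.9, 0.436, 0.005], [0.436, -0.9, 0.0], [0.004, 0.002, -1.0]]
ft_force: [1.0, -0.9, -6.0]
grip_width: 0.0579
```

Request:
{"api": "jog_arm", "payload": {"plan": [[[0, 0, 0], 0], [[0, 0, 0], 0], [[0, 0, 0], 0], [[0, 0, 0], 0], [[0, 0, 0], 0]]}}

```text
time: 20.1
tool_pos: [0.5467, 0.1041, 0.2455]
tcp_rot: [[0.9, 0.436, -0.002], [0.436, -0.9, -0.0], [-0.002, -0.001, -1.0]]
ft_force: [0.3, -0.2, -6.4]
grip_width: 0.0577
```

Request:
{"api": "jog_arm", "payload": {"plan": [[[0, 0, 0], 0], [[0, 0, 0], 0], [[0, 0, 0], 0], [[0, 0, 0], 0], [[0, 0, 0], 0]]}}

```text
time: 20.52
tool_pos: [0.5475, 0.1042, 0.2468]
tcp_rot: [[0.9, 0.436, 0.0], [0.436, -0.9, -0.0], [0.0, 0.0, -1.0]]
ft_force: [-0.2, -0.6, -7.2]
grip_width: 0.0577
```

```bash
python3 k.py 6; cp pics/s6.png /tmp; python3 -c "
import cv2;cv2.imwrite('pics/z7.png',cv2.resize(cv2.imread('pics/s6.png')[120:340,140:400],(780,600 if 0 else 580),interpolation=3)[:,:,::-1])"
```

```text
time 20.5167
joints [0.0743, 0.3374, 0.063, 1.2963, -0.0001, 2.7651]
tool_pos [0.5475, 0.1042, 0.2468]
tcp_rot [[0.9001, 0.4357, 0.0001], [0.4357, -0.9001, -0.0001], [0.0, 0.0001, -1.0]]
ft_force [-0.2472, -0.6246, -7.2163]
grip_width 0.0577
[array([397.2, 230.6]), array([398.3, 227. ]), array([399.2, 223.4])]
[array([194.9, 277.8]), array([197.2, 280.5]), array([199.6, 283.3])]
cand [11 11  9  9 76] [198.03947368 281.14473684]
cand [ 8  8 10 10 89] [398.38202247 226.64044944]
```

View pics/z7.png

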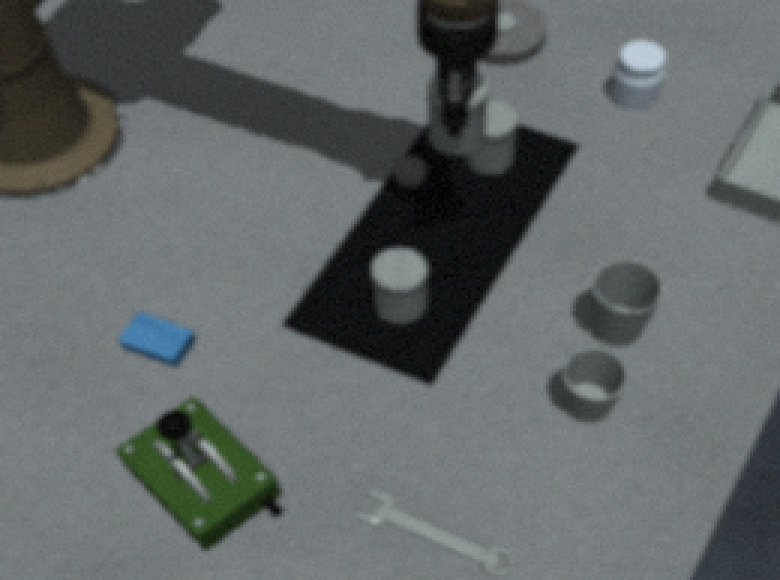

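The picture (with red and blue swapped) shows tin 2 held upright at about (455,115). Tins 1 (400,285) and 3 (492,140) are standing on the tray, the lever is upright with its knob at (175,425), and the other items look unmoved. I'm handing the job in.

```bash
python3 -c "
from cell import bot
print(bot.finish_job())"
```

```text
the job is handed in; nothing more can be done
None
```

The job is done and handed in at about 20.5 s. The lever is at idle, and the arm is holding the heaviest tin upright above the tray.

- **Lever:** I gripped the knob and swung it to idle. It first read about +0.04 rad, so I gripped it again and corrected it. The last check put it within about 1–1.5° of straight up. The two cameras differ slightly: +0.01 rad from the top view and +0.03 rad from the scene view.
- **Choosing the tin:** Tin 1 (nearest the lever box) read about 3.5 N and tin 2 (the middle one) about 7.0 N. The 0.8 kg limit means no tin can be more than 250 g heavier than tin 2, so I did not lift tin 3.
- **Final state:** By the measured tool height, the underside of tin 2 is about 20 cm above the bench, and the wrist reads about 7 N. In the last picture tins 1 and 3 stand upright on the tray, and the other things in view look unmoved. The brush was outside that last picture, but the arm never worked near it.
- **Forces:** Setting tin 1 back down gave a reading of 17 N, the highest I saw at the wrist and well under the limits.

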